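# Load the kit carrier for the next harness order

## Task

Load the kit carrier for the next crimping order: stack the two loose closed cartons squarely on the one already standing in it, the tall one first and the flat one on top, all edges flush, and put the label roll on the carrier's spindle, right down to the base. Set everything down gently, do not drop or topple anything, leave the bottom carton where it stands and the other things on the bench undisturbed.

Things in the scene. Friction and masses are not known exactly. Their poses are not given: they have to be found in the camera images.
- carrier: Kit carrier: a heavy grey steel tray that does not move, 220 (x) by 340 (y) mm, floor 10 mm above the bench, rim 22 mm high, a rod handle low on each short end (reaching y = +-190 mm). Origin: middle of its underside. The carton column stands near y = -90 mm, the spindle at y = +90 mm. It stands on the robot's left or right, with the mat on the other side
- spindle_foot (a point): Foot of the carrier's steel spindle, on its axis at the height of the carrier floor (10 mm above the bench): where the underside centre of the seated roll belongs. Axes as the carrier. The spindle is an upright round bar 20 mm in diameter and 64 mm high, the top 10 mm tapering to 12 mm
- spindle_tip (a point): Centre of the spindle's top, 74 mm above the bench
- mat: Thin black ribbed rubber mat that does not move, 320 (x) by 380 (y) by 3 mm thick; the loose cartons and the roll start on it. Origin: middle of its underside
- carton_base: Bottom carton: closed, taped brown cardboard, rigid, 150 (x) by 64 (y) by 70 (z) mm, already standing on the carrier floor. About 0.3 to 0.7 kg. Origin: middle of its underside, z up
- carton_tall: Loose tall carton, same size as the bottom one: 150 (x) by 64 (y) by 70 (z) mm, closed, rigid, 0.25 to 0.6 kg, upright on the mat. Origin: middle of its underside, z up. Held across its 64 mm width from above
- carton_flat: Loose flat carton: 150 (x) by 64 (y) by 40 (z) mm, closed, rigid, 0.15 to 0.35 kg, on the mat. Origin: middle of its underside, z up. Held across its 64 mm width from above
- label_roll: Roll of blank white paper labels, rigid, 60 mm in diameter, 56 mm high, upright on the mat, with a 26 mm bore right through. About 0.12 kg. Origin: middle of its underside, z up along its axis
- crimp_pliers: Bystander: hand crimping pliers with blue handles, 208 mm long, 22 mm high, lying on the far edge of the mat. Origin: underside, near the pivot, 15 mm behind it; jaws to +x
- screwdriver: Bystander: screwdriver, 180 mm long, lying along the edge of the mat nearest the robot. Origin: underside, about mid-length
- open_carton: Bystander: open cardboard box of connectors, 120 by 84 by 55 mm, at the back of the bench. Origin: middle of its underside
- tape_dispenser: Bystander: black desk tape dispenser, 150 by 60 by 97 mm, at the back of the bench. Origin: middle of its underside
- flux_bottle: Bystander: clear plastic bottle, 60 mm in diameter, 150 mm high, at the back of the bench. Origin: middle of its underside
- scrap_tray: Bystander: grey plastic scrap tray, 170 by 140 by 45 mm, at the left side of the bench. Origin: middle of its underside
- tool_pot: Bystander: green pot of small tools, 76 mm in diameter, 160 mm high with the tools, at the right side of the bench. Origin: middle of its underside

How it is judged:
By the outcome, as a careful person would: the job done as asked, in the order asked, and still so for the second after the job is handed in, with the robot touching nothing.
It also fails if it takes over 72 s, if anything falls off the work surface, if the arm or the gripper's body presses on something with over 40 N, if the wrist force passes 120 N, or if a joint passes its speed limit or range.

## Robot

A 6-joint arm with a two-finger parallel gripper is mounted at the origin on the work surface. World frame = base frame: x ahead of the robot, y to its left, z up, the work surface at z = 0. Lengths are in m, angles in degrees, forces in N, time in s.
With the tool pointing down it reaches from about 0.35 to 0.725 m from the base axis. Payload 6 kg.
Tool frame: the origin (TCP) lies at the very end of the fingers, on their centre line; the grasp point (between the pads) lies bot.pinch_z behind it (bot.pinch_z is the distance from the TCP to the grasp point, in m); z points along the fingers, y is the line along which they close (so a half turn about z gives the same grasp; the last joint's range is limited). The gripper opens to 85 mm and grips with 20 to 120 N. Pads are 22 mm wide; open, the fingers measure 114 mm over their backs; the gripper's body (76 mm by 85 mm) begins 54 mm behind the grasp point. The pads swing forward as they close: fully open they stand 13 mm farther back than shut.
Start: joints at [93.891, 2.303, 4.859, 0, -92.561, -19.12], TCP at [0.158, 0.579, 0.231] pointing down, gripper open.
Joint ranges: [-146.85, 146.85], [-73.84, 115.35], [-62.03, 85.46], [-188.31, 113.3], [-161.28, -10.13], [-171.36, 171.36]. Speed limits (degrees/s): [147.25, 147.25, 172.46, 180, 180, 180].

## Interface

Orientations are given as [roll, pitch, yaw] about the fixed x, y, z axes, in that order (R = Rz(yaw) Ry(pitch) Rx(roll)).
In Python, from station import read_state, eyes, bot gives the robot as it stands. The module is installed in compiled form; this text tells all that it offers.
- The arm moves only by the tool play_rows, never from a script. Its argument "moves" is a list of rows, each an object of numbers: "dx", "dy", "dz": the shift along the world's x, y, z in m; "wx", "wy", "wz": the turn, a rotation vector about the world's x, y, z in degrees. A call has 1 to 8 rows; each row shifts and turns the commanded pose from where the row before left it; what a row does not reach is not made up. A row lasts 1/10 s, in which the tool goes at most 50 mm and 8.59 degrees, less where a joint would pass 70% of its speed; a pose out of reach is approached as far as the arm can. A call with a gripper value outside its range is refused whole. "jaw" is the finger opening in m, from 0 to 0.0854, set as the call begins (left out, the last holds). The fingers move at their own pace and stop on an object; the grip force is fixed at half the most. Time passes only in rows, so rows that do not move let the fingers close. It gives the time, the measured TCP pose, the force, the opening and the grip force at its end, in the units of the state.
- read_state(): the state, without advancing time (a new reading comes with each control period).
- eyes.camera(name): name is "scene" or "side" or "wrist"; returns a dict with "color" (384x512x3 uint8, red, green, blue), "depth" (384x512 float32, m along the optical axis (not along the pixel's ray), 0 where there is no reading), "fx", "fy", "cx", "cy" (pixels), "view" (4x4, takes a point from world to camera coordinates); the wrist camera has in their place "tool_from_camera" (4x4, takes a point from camera to tool coordinates, whose origin is the TCP and whose axes are the flange's). Camera axes: x right, y down, z forward; pixel columns grow to the right and rows downward; lengths in m; the calibration is good to about 2 mm. A picture is of the moment at which its call begins: read the wrist's pose just before it.
- bot.job_done(): hands the job in; it is judged then, once.
The state is a dict: "clock": time; "qpos": joint angles; "joint_velocities": joint speeds; "tau": joint torques, N m; "tool_pos": TCP position; "tool_rot": TCP orientation; "wrist_force": force on the tool from outside, world axes, zero at the start; "moment": the same for the moment, N m; "grip_width": finger opening in m; "finger_force": force on a finger pad.
Only numpy, scipy, OpenCV 4.12 (cv2) and the standard library are available. Lean on these libraries where they do the work, as an engineer would, in place of code of your own. Each camera call takes 0.05 s, during which the arm holds its last target. There are 200 camera calls.

## Working session

There is one attempt and no reset: what is moved stays moved. The work goes in short steps, Python scripts to look and compute and a tool call to move; the robot and the scene stay as the last step left them, time stands still between calls to the robot, and variables do not carry over. Pictures are saved under pics/ and viewed, at most 10 in all, crops included, and the job is handed in when it is done.

Besides the shell and the picture viewer there is one more tool, called as a command line: name --argument value ..., lists and objects as JSON in quotes. play_rows: Moves the arm, as the interface text tells. Its arguments: {"type":"object","properties":{"moves":{"type":"array"},"jaw":{"type":"number"}},"required":["moves"]}

```bash
mkdir -p pics; python3 - <<'E'
from station import read_state, eyes, bot
import cv2,numpy as np,pickle
s=read_state(); print({k:np.round(v,3).tolist() for k,v in s.items()}, bot.pinch_z)
for n in ("scene","side"):
    c=eyes.camera(n); pickle.dump(c,open(n+".pkl","wb"))
    cv2.imwrite(f"pics/{n}0.png",cv2.resize(c["color"][:,:,::-1],(800,600),interpolation=cv2.INTER_CUBIC))
    print(n,np.round(c["view"],3).tolist(),c["fx"],c["cx"],c["cy"])
E
```

```text
{'clock': 0.0, 'qpos': [93.893, 2.339, 4.799, -0.029, -92.561, -19.119], 'joint_velocities': [0.048, -0.006, -0.089, 0.018, 0.057, 0.077], 'tau': [0.001, -36.821, 34.742, 6.932, -0.005, 0.0], 'tool_pos': [0.157, 0.579, 0.23], 'tool_rot': [179.895, -0.006, -15.225], 'wrist_force': [0.523, -0.571, 0.926], 'moment': [-0.035, -0.009, 0.022], 'finger_force': 0.0, 'grip_width': 0.085} 0.0187
scene [[-0.471, 0.882, -0.004, 0.248], [0.758, 0.402, -0.513, -0.386], [-0.451, -0.245, -0.858, 1.559], [0.0, 0.0, 0.0, 1.0]] 351.1145848004709 253.1688694162765 187.33822399921854
side [[0.864, -0.503, 0.022, -0.462], [-0.307, -0.56, -0.77, 0.25], [0.4, 0.658, -0.638, 1.259], [0.0, 0.0, 0.0, 1.0]] 361.75099618050655 255.33346321927436 200.65354369696124
```

View pics/scene0.png

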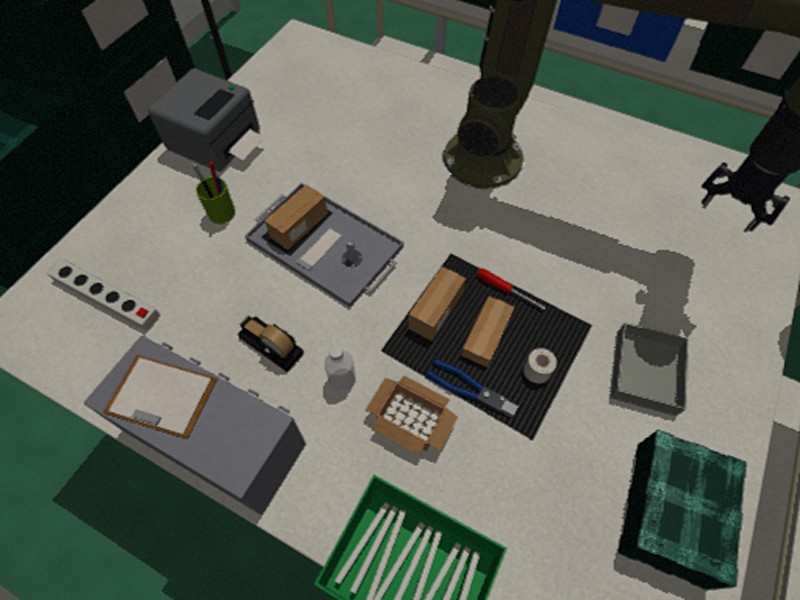

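View pics/side0.png

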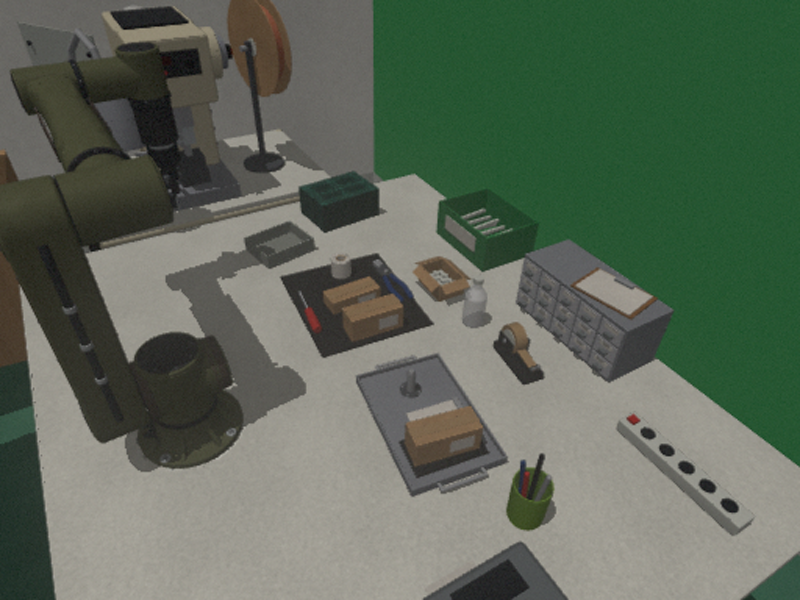

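The scene view shows the carrier on the robot's right, with the base carton at (295,217) and the spindle at (350,252). The mat carries the tall carton (437,302), flat carton (487,330) and roll (540,363), with pliers and screwdriver at its edges. I'll fit the tops from depth next.

```bash
cat > h.py <<'E'
import numpy as np,cv2,pickle
def cloud(c,T=None):
    v,u=np.mgrid[0:384,0:512]; d=c["depth"]
    P=np.stack([(u-c["cx"])/c["fx"]*d,(v-c["cy"])/c["fy"]*d,d],-1)
    if T is None: T=np.linalg.inv(c["view"])
    P=P@T[:3,:3].T+T[:3,3]; P[d<=0]=np.nan
    return P
def rect(P,seed,r,z0,z1):
    m=(np.hypot(P[...,0]-seed[0],P[...,1]-seed[1])<r)&(P[...,2]>z0)&(P[...,2]<z1)
    Q=P[m]; 
    if len(Q)<10: return None
    # connected component w/ image mask at seed
    n,l=cv2.connectedComponents(m.astype(np.uint8)); k=1+np.argmax([np.sum(l==i) for i in range(1,n)])
    Q=P[l==k]; (cx,cy),(w,h),a=cv2.minAreaRect((Q[:,:2]*1000).astype(np.float32))
    if w<h: w,h,a=h,w,a+90
    return len(Q),np.round([cx,cy,w,h,a],1),np.round(np.median(Q[:,2])*1000,1),np.round(Q.mean(0)*1000,1)
E
python3 - <<'E'
from h import *
px=dict(base=(295,205),spin=(350,243),tall=(440,290),flat=(490,322),roll=(534,354),)
C={n:pickle.load(open(n+".pkl","rb")) for n in("scene","side")}
P={n:cloud(C[n]) for n in C}
zr=dict(base=(70,92),spin=(30,90),tall=(65,82),flat=(35,52),roll=(50,70))
for k,(u,v) in px.items():
    s=P["scene"][int(v*.64),int(u*.64)]; print(k,np.round(s,3))
    for n in P: print("  ",n,rect(P[n],s,.13 if k in("base","tall","flat") else .05,zr[k][0]/1e3,zr[k][1]/1e3))
# key neighbours
for k,(u,v) in dict(matc1=(450,257),matc2=(588,325),matc3=(533,436),matc4=(386,350),sd=(490,280),sdtip=(543,306),pl1=(435,365),pl2=(515,408),box=(410,415),car1=(303,187),car2=(401,245),car3=(350,303),car4=(248,236),bottle=(340,355),tray=(650,370)).items():
    print(k,np.round(P["scene"][int(v*.64),int(u*.64)],3))
E
```

```text
base [ 0.449 -0.329  0.081]
   scene (560, array([ 454.5, -321.7,  152.6,   68.8,  169. ]), np.float64(80.9), array([ 458.9, -318.7,   80.5]))
   side (789, array([ 452.7, -324.3,  151.3,   68. ,  169. ]), np.float64(79.8), array([ 449.7, -326.8,   79.5]))
spin [ 0.479 -0.148  0.077]
   scene (46, array([ 484.2, -146.4,   18.3,   13.8,  108.3]), np.float64(59.2), array([ 484.5, -144.7,   57. ]))
   side (55, array([ 475.8, -152.3,   19. ,   18.6,  142.2]), np.float64(59.1), array([ 475.4, -154.6,   55.6]))
tall [0.495 0.096 0.071]
   scene (691, array([513.4, 101.3, 153.3,  64.9, 176.3]), np.float64(74.1), array([516.9, 102.2,  74. ]))
   side (414, array([510.4,  97.1, 149.9,  68.6, 176.6]), np.float64(73.0), array([508.2,  94.8,  72.6]))
flat [0.504 0.228 0.043]
   scene (713, array([514.9, 232.8, 154.1,  63.7,   0.9]), np.float64(44.0), array([519.3, 233. ,  44. ]))
   side (348, array([514.2, 229.4, 153.2,  68.6,   1. ]), np.float64(42.9), array([510.5, 226.3,  42.5]))
roll [0.539 0.342 0.06 ]
   scene (199, array([546.4, 364.1,  57.9,  53.2, 177.8]), np.float64(59.3), array([547.4, 363.7,  58.9]))
   side (86, array([542.4, 359.7,  57.1,  56.8,  17.3]), np.float64(57.6), array([541.6, 358.9,  57.6]))
matc1 [0.355 0.064 0.002]
matc2 [0.382 0.43  0.003]
matc3 [0.688 0.411 0.005]
matc4 [0.66  0.047 0.008]
sd [0.386 0.181 0.021]
sdtip [0.381 0.318 0.005]
pl1 [0.642 0.16  0.014]
pl2 [0.658 0.353 0.025]
box [0.772 0.164 0.021]
car1 [ 0.342 -0.387  0.014]
car2 [ 0.393 -0.058  0.023]
car3 [ 0.599 -0.082  0.029]
car4 [ 0.552 -0.415  0.02 ]
bottle [0.77  0.005 0.153]
tray [0.424 0.587 0.005]
```

play_rows --moves '[{"dx": 0.02,"dy": -0.01,"wz": 1.5},{"dx": 0.038,"dy": -0.02,"wz": 1.5},{"dx": 0.04,"dy": -0.022,"wz": 1.5},{"dx": 0.04,"dy": -0.022,"wz": 1.5},{"dx": 0.04,"dy": -0.022,"wz": 1.5},{"dx": 0.04,"dy": -0.022,"wz": 1.5},{"dx": 0.04,"dy": -0.022,"wz": 1.5},{"dx": 0.04,"dy": -0.022,"wz": 1.5}]'

```text
invalid input
```

play_rows --moves '[{"dx": 0.04,"dy": -0.022,"wz": 1.5},{"dx": 0.03,"dy": -0.022,"wz": 1.5},{"dx": 0.018,"dy": -0.013},{},{}]'

```text
invalid input
```

```bash
cat >> h.py <<'E'
from scipy.spatial.transform import Rotation as Ro
def wrist(name=None):
    from station import read_state,eyes
    s=read_state(); c=eyes.camera("wrist")
    T=np.eye(4); T[:3,:3]=Ro.from_euler("xyz",s["tool_rot"],degrees=True).as_matrix(); T[:3,3]=s["tool_pos"]
    c["T"]=T@c["tool_from_camera"]
    if name: cv2.imwrite(f"pics/{name}.png",c["color"][:,:,::-1]); pickle.dump(c,open(name+".pkl","wb"))
    return s,c,cloud(c,c["T"])
E
python3 - <<'E'
from h import *
s,c,P=wrist("w1")
print(s["clock"],s["tool_pos"],s["tool_rot"]); print(np.round(c["tool_from_camera"],4).tolist(),c["fx"])
print(rect(P,(.544,.362),.05,.05,.07)); print(rect(P,(.514,.231),.1,.035,.052)); print(rect(P,(.512,.099),.1,.065,.085))
E
```

```text
0.1 [0.15745328 0.57866019 0.23038701] [ 1.79909427e+02 -6.83903748e-03 -1.52283253e+01]
[[-0.0002, -0.9511, -0.309, 0.0791], [1.0, -0.0, -0.0005, 0.0004], [0.0005, -0.309, 0.9511, -0.1423], [0.0, 0.0, 0.0, 1.0]] 324.3468160871078
None
None
None
```

View pics/w1.png

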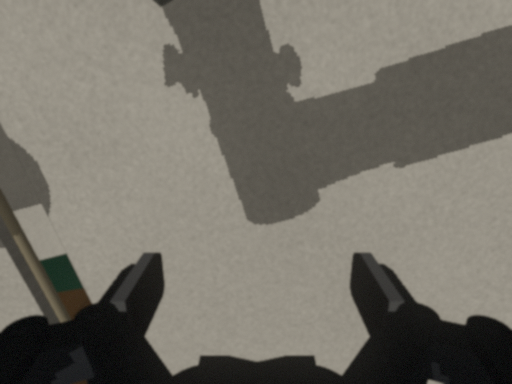

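The wrist picture shows only bare bench with both fingers at the bottom (150,290) and (365,290), because the moves were refused. I'll send full rows.

play_rows --moves '[{"dx": 0.02,"dy": -0.01,"dz": 0,"wx": 0,"wy": 0,"wz": 1.5},{"dx": 0.038,"dy": -0.02,"dz": 0,"wx": 0,"wy": 0,"wz": 1.5},{"dx": 0.04,"dy": -0.022,"dz": 0,"wx": 0,"wy": 0,"wz": 1.5},{"dx": 0.04,"dy": -0.022,"dz": 0,"wx": 0,"wy": 0,"wz": 1.5},{"dx": 0.04,"dy": -0.022,"dz": 0,"wx": 0,"wy": 0,"wz": 1.5},{"dx": 0.04,"dy": -0.022,"dz": 0,"wx": 0,"wy": 0,"wz": 1.5},{"dx": 0.04,"dy": -0.022,"dz": 0,"wx": 0,"wy": 0,"wz": 1.5},{"dx": 0.04,"dy": -0.022,"dz": 0,"wx": 0,"wy": 0,"wz": 1.5}]' --jaw 0.085

```text
clock: 0.95
tool_pos: [0.4569, 0.4157, 0.231]
tool_rot: [180.0, 0.0, -3.2]
wrist_force: [-0.2, 0.6, 0.8]
grip_width: 0.0848
finger_force: 0.0
```

play_rows --moves '[{"dx": 0.04,"dy": -0.022,"dz": 0,"wx": 0,"wy": 0,"wz": 1.5},{"dx": 0.03,"dy": -0.022,"dz": 0,"wx": 0,"wy": 0,"wz": 1.5},{"dx": 0.015,"dy": -0.01,"dz": 0,"wx": 0,"wy": 0,"wz": 0},{"dx": 0,"dy": 0,"dz": 0,"wx": 0,"wy": 0,"wz": 0},{"dx": 0,"dy": 0,"dz": 0,"wx": 0,"wy": 0,"wz": 0}]'

```text
clock: 1.45
tool_pos: [0.5403, 0.3631, 0.2309]
tool_rot: [180.0, 0.0, -0.3]
wrist_force: [-0.5, 0.4, -0.4]
grip_width: 0.0852
finger_force: 0.0
```

```bash
python3 - <<'E'
from h import *
s,c,P=wrist("w2")
print(s["clock"],s["tool_pos"],s["tool_rot"]); 
print(rect(P,(.544,.362),.05,.05,.07)); print(rect(P,(.514,.231),.1,.035,.052)); print(rect(P,(.512,.099),.1,.065,.085))
E
```

```text
1.45 [0.54034314 0.36307911 0.23085472] [ 1.79985065e+02  3.49463249e-02 -2.68133462e-01]
(2301, array([544.3, 365.2,  59. ,  58.6,  81. ]), np.float64(58.6), array([545.4, 365.1,  58.4]))
(8254, array([513.6, 231.6, 150.9,  64.7,   1. ]), np.float64(42.7), array([519.2, 232.9,  42.6]))
(3411, array([508. , 130.4, 154.2,  40.2,  11.7]), np.float64(72.3), array([493.3, 122.6,  71.7]))
```

View pics/w2.png

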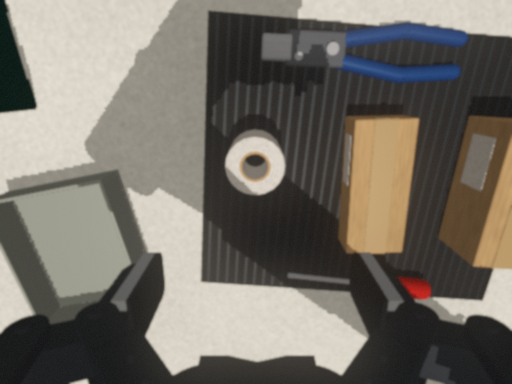

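The wrist view shows the roll at (255,162), centred between the fingers, and the flat carton at (380,185), both with the expected sizes. Picking the roll.

play_rows --moves '[{"dx": 0.004,"dy": 0.002,"dz": -0.02,"wx": 0,"wy": 0,"wz": 0},{"dx": 0,"dy": 0,"dz": -0.04,"wx": 0,"wy": 0,"wz": 0},{"dx": 0,"dy": 0,"dz": -0.04,"wx": 0,"wy": 0,"wz": 0},{"dx": 0,"dy": 0,"dz": -0.04,"wx": 0,"wy": 0,"wz": 0},{"dx": 0,"dy": 0,"dz": -0.035,"wx": 0,"wy": 0,"wz": 0},{"dx": 0,"dy": 0,"dz": -0.025,"wx": 0,"wy": 0,"wz": 0},{"dx": 0,"dy": 0,"dz": -0.01,"wx": 0,"wy": 0,"wz": 0},{"dx": 0,"dy": 0,"dz": 0,"wx": 0,"wy": 0,"wz": 0}]'

```text
clock: 2.3
tool_pos: [0.5434, 0.3652, 0.0201]
tool_rot: [179.9, 0.1, -0.2]
wrist_force: [0.8, 0.2, 0.1]
grip_width: 0.0846
finger_force: 0.0
```

play_rows --moves '[{"dx": 0,"dy": 0,"dz": 0,"wx": 0,"wy": 0,"wz": 0},{"dx": 0,"dy": 0,"dz": 0,"wx": 0,"wy": 0,"wz": 0},{"dx": 0,"dy": 0,"dz": 0,"wx": 0,"wy": 0,"wz": 0},{"dx": 0,"dy": 0,"dz": 0,"wx": 0,"wy": 0,"wz": 0},{"dx": 0,"dy": 0,"dz": 0,"wx": 0,"wy": 0,"wz": 0},{"dx": 0,"dy": 0,"dz": 0,"wx": 0,"wy": 0,"wz": 0}]' --jaw 0.05

```text
clock: 2.9
tool_pos: [0.5458, 0.3662, 0.0244]
tool_rot: [-179.8, -0.2, -0.2]
wrist_force: [-0.8, 0.3, 7.4]
grip_width: 0.0593
finger_force: 65.1
```

play_rows --moves '[{"dx": 0,"dy": 0,"dz": 0.01,"wx": 0,"wy": 0,"wz": 0},{"dx": 0,"dy": 0,"dz": 0.03,"wx": 0,"wy": 0,"wz": 0},{"dx": 0,"dy": 0,"dz": 0.04,"wx": 0,"wy": 0,"wz": 0},{"dx": 0,"dy": 0,"dz": 0.04,"wx": 0,"wy": 0,"wz": 0},{"dx": 0,"dy": 0,"dz": 0.02,"wx": 0,"wy": 0,"wz": 0},{"dx": 0,"dy": 0,"dz": 0,"wx": 0,"wy": 0,"wz": 0}]'

```text
clock: 3.5
tool_pos: [0.546, 0.3657, 0.1669]
tool_rot: [-179.7, -0.3, -0.2]
wrist_force: [0.6, 0.2, -1.6]
grip_width: 0.0591
finger_force: 64.9
```

```bash
python3 - <<'E'
from h import *
s,c,P=wrist("w3")
print({k:np.round(v,4).tolist() for k,v in s.items()})
tp=np.linalg.inv(np.vstack([np.c_[Ro.from_euler("xyz",s["tool_rot"],degrees=True).as_matrix(),s["tool_pos"]],[0,0,0,1]]))
z=s["tool_pos"][2]
for h in (.025,.03,.035,.04): print(h,rect(P,s["tool_pos"][:2],.035,z+h-.004,z+h+.004))
from station import eyes
for n in("side",):
    c=eyes.camera(n); pickle.dump(c,open(n+"3.pkl","wb")); a=c["color"]; 
    M=c["view"]; q=M[:3,:3]@s["tool_pos"]+M[:3,3]; u,v=(q[:2]/q[2]*c["fx"]+[c["cx"],c["cy"]]).astype(int); print(u,v)
    a=a[max(v-50,0):v+50,max(u-60,0):u+60]
    b=cv2.imread("pics/w3.png")
    cv2.imwrite("pics/c3.png",np.hstack([cv2.resize(a[:,:,::-1],(384,320)),cv2.resize(b,(400,320))]))
E
```

```text
{'clock': 3.5, 'qpos': [51.2583, 10.6558, 7.1703, 0.0784, -86.0874, 38.4991], 'joint_velocities': [0.0461, 1.8913, -4.0793, -1.7827, 1.9906, -0.0261], 'tau': [0.1046, -43.8452, 35.0187, 7.0191, -0.3461, 0.0005], 'tool_pos': [0.546, 0.3657, 0.1669], 'tool_rot': [-179.7144, -0.3272, -0.2383], 'wrist_force': [0.5699, 0.2056, -1.6487], 'moment': [0.0311, -0.0065, 0.0343], 'finger_force': 64.8662, 'grip_width': 0.0591}
0.025 (924, array([564.4, 365.7,  56.4,  20.6,  91. ]), np.float64(192.0), array([570.1, 364.9, 192. ]))
0.03 (2346, array([554.3, 365.8,  66.8,  40.5,  89.4]), np.float64(199.2), array([562.6, 363.8, 198.3]))
0.035 (13543, array([545.9, 364.1,  63.2,  60.6, 128.1]), np.float64(201.1), array([547.5, 365.4, 201.1]))
0.04 (580, array([546.3, 396.2,  22.9,   4.4,   3.6]), np.float64(208.2), array([550.4, 395.9, 207.4]))
216 144
```

View pics/c3.png

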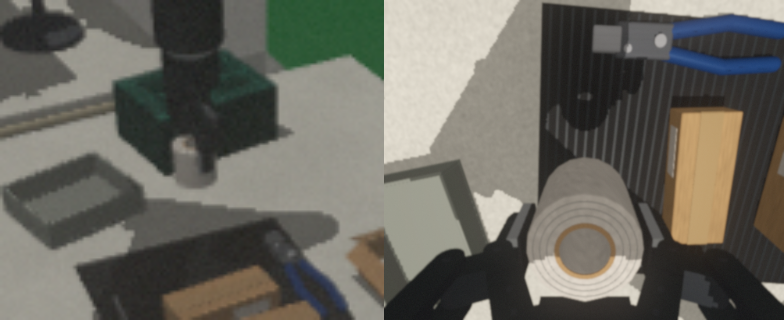

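The roll is held squarely, with its top 34 mm above the TCP and its centre on the tool axis. Next I carry it towards the spindle.

play_rows --moves '[{"dx": -0.004,"dy": -0.018,"dz": 0.006,"wx": 0,"wy": 0,"wz": -0.6},{"dx": -0.01,"dy": -0.036,"dz": 0.006,"wx": 0,"wy": 0,"wz": -0.6},{"dx": -0.01,"dy": -0.04,"dz": 0.006,"wx": 0,"wy": 0,"wz": -0.6},{"dx": -0.01,"dy": -0.04,"dz": 0.006,"wx": 0,"wy": 0,"wz": -0.6},{"dx": -0.01,"dy": -0.04,"dz": 0.006,"wx": 0,"wy": 0,"wz": -0.6},{"dx": -0.01,"dy": -0.04,"dz": 0.006,"wx": 0,"wy": 0,"wz": -0.6},{"dx": -0.01,"dy": -0.04,"dz": 0.006,"wx": 0,"wy": 0,"wz": -0.6},{"dx": -0.01,"dy": -0.04,"dz": 0.006,"wx": 0,"wy": 0,"wz": -0.6}]'

```text
clock: 4.4
tool_pos: [0.4692, 0.0693, 0.2078]
tool_rot: [179.9, 0.1, -5.0]
wrist_force: [0.7, 0.4, -1.4]
grip_width: 0.0592
finger_force: 64.8
```

play_rows --moves '[{"dx": -0.01,"dy": -0.04,"dz": 0.006,"wx": 0,"wy": 0,"wz": -0.6},{"dx": -0.01,"dy": -0.04,"dz": 0.006,"wx": 0,"wy": 0,"wz": -0.6},{"dx": -0.01,"dy": -0.04,"dz": 0.006,"wx": 0,"wy": 0,"wz": -0.6},{"dx": -0.01,"dy": -0.04,"dz": 0.006,"wx": 0,"wy": 0,"wz": -0.6},{"dx": -0.01,"dy": -0.04,"dz": 0.006,"wx": 0,"wy": 0,"wz": -0.6},{"dx": -0.01,"dy": -0.04,"dz": 0,"wx": 0,"wy": 0,"wz": -0.6},{"dx": -0.01,"dy": -0.03,"dz": 0,"wx": 0,"wy": 0,"wz": -0.6},{"dx": 0,"dy": -0.012,"dz": 0,"wx": 0,"wy": 0,"wz": 0}]'

```text
clock: 5.2
tool_pos: [0.399, -0.213, 0.238]
tool_rot: [180.0, 0.1, -9.4]
wrist_force: [0.7, 0.6, -1.3]
grip_width: 0.0595
finger_force: 64.9
```

play_rows --moves '[{"dx": 0,"dy": 0,"dz": 0,"wx": 0,"wy": 0,"wz": 0},{"dx": 0,"dy": 0,"dz": 0,"wx": 0,"wy": 0,"wz": 0},{"dx": 0,"dy": 0,"dz": 0,"wx": 0,"wy": 0,"wz": 0}]'

```text
clock: 5.5
tool_pos: [0.4008, -0.2102, 0.2387]
tool_rot: [-180.0, 0.0, -9.2]
wrist_force: [-0.1, -1.0, -0.8]
grip_width: 0.0592
finger_force: 64.9
```

```bash
python3 - <<'E'
from h import *
s,c,P=wrist("w4")
print({k:np.round(v,4).tolist() for k,v in s.items() if k in("clock","tool_pos","tool_rot","wrist_force","finger_force","grip_width")})
z=s["tool_pos"][2]
print("roll",rect(P,s["tool_pos"][:2],.035,z+.029,z+.039))
print("base",rect(P,(.4535,-.323),.1,.07,.09))
for a,b in((.066,.08),(.03,.08)): print("spin",rect(P,(.480,-.150),.03,a,b))
E
```

```text
{'clock': 5.5, 'tool_pos': [0.4008, -0.2102, 0.2387], 'tool_rot': [-179.9908, 0.0489, -9.1526], 'wrist_force': [-0.0859, -0.992, -0.8225], 'finger_force': 64.897, 'grip_width': 0.0592}
roll (14157, array([ 400.7, -211.7,   63.4,   60.4,  119. ]), np.float64(273.0), array([ 402.8, -210.7,  272.8]))
base (12943, array([ 452.7, -323.1,  151.1,   64.7,  169.3]), np.float64(79.8), array([ 458.9, -322.9,   79.7]))
spin (292, array([ 478.8, -149.5,   17.8,   16.9,  148.9]), np.float64(72.3), array([ 478.5, -150.7,   71.5]))
spin (477, array([ 478.6, -150. ,   19.3,   19. ,   81.1]), np.float64(68.4), array([ 478.5, -152.6,   64.5]))
```

View pics/w4.png

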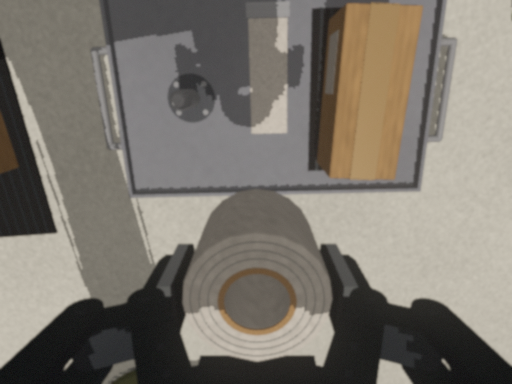

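Image: the carton stands at the right (375,90), the spindle at (185,97) on its foot disc, and the roll's bore is at (257,300). I'll enlarge the spindle.

```bash
cat >> h.py <<'E'
def px2w(c,T,u,v,z):
    d=T[:3,:3]@np.array([(u-c["cx"])/c["fx"],(v-c["cy"])/c["fy"],1]); o=T[:3,3]
    return o+d*(z-o[2])/d[2]
E
python3 - <<'E'
from h import *
c=pickle.load(open("w4.pkl","rb")); a=cv2.imread("pics/w4.png")
k=cv2.resize(a[60:135,145:235],None,fx=6,fy=6,interpolation=cv2.INTER_CUBIC); k=cv2.convertScaleAbs(k,alpha=2.2)
cv2.imwrite("pics/c4.png",k)
print("bore",px2w(c,c["T"],257,301,.273))
P=cloud(c,c["T"])
for z0,z1 in((.071,.078),(.066,.07),(.058,.066)):
    m=(np.hypot(P[...,0]-.479,P[...,1]+.15)<.02)&(P[...,2]>z0)&(P[...,2]<z1)
    v,u=np.nonzero(m); print(z0,len(u),u.min(),u.max(),v.min(),v.max(),P[m].mean(0),P[m].min(0),P[m].max(0))
E
```

```text
bore [ 0.39963401 -0.2104247   0.273     ]
0.071 184 171 185 92 107 [ 0.47850277 -0.14999862  0.07328745] [ 0.47188396 -0.15650608  0.07101251] [ 0.48568447 -0.14297792  0.07584379]
0.066 87 170 189 90 109 [ 0.47862979 -0.15216616  0.06789871] [ 0.46965533 -0.15879182  0.06601   ] [ 0.48721363 -0.14109288  0.06998918]
0.058 87 170 191 89 110 [ 0.47832173 -0.15364204  0.06356565] [ 0.46886607 -0.15958062  0.05829936] [ 0.48816492 -0.14006199  0.06598323]
```

View pics/c4.png

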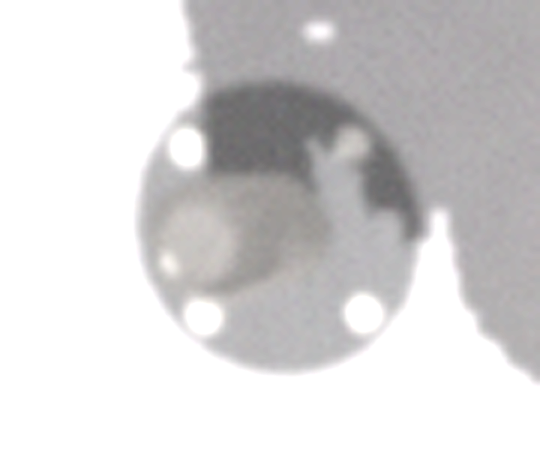

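The crop shows the bright tip disc at (198,245) and the foot disc centred at (279,227) in crop pixels.

```bash
python3 - <<'E'
from h import *
c=pickle.load(open("w4.pkl","rb"))
print(px2w(c,c["T"],177.6,100.4,.074),px2w(c,c["T"],191.1,97.4,.012))
E
```

```text
[ 0.47824856 -0.14977097  0.074     ] [ 0.47883204 -0.15025061  0.012     ]
```

play_rows --moves '[{"dx": 0.02,"dy": 0.015,"dz": 0,"wx": 0,"wy": 0,"wz": 0},{"dx": 0.03,"dy": 0.025,"dz": -0.02,"wx": 0,"wy": 0,"wz": 0},{"dx": 0.02,"dy": 0.0147,"dz": -0.03,"wx": 0,"wy": 0,"wz": 0},{"dx": 0.0083,"dy": 0.006,"dz": -0.03,"wx": 0,"wy": 0,"wz": 0},{"dx": 0,"dy": 0,"dz": -0.03,"wx": 0,"wy": 0,"wz": 0},{"dx": 0,"dy": 0,"dz": -0.01,"wx": 0,"wy": 0,"wz": 0},{"dx": 0,"dy": 0,"dz": 0,"wx": 0,"wy": 0,"wz": 0},{"dx": 0,"dy": 0,"dz": 0,"wx": 0,"wy": 0,"wz": 0}]'

```text
clock: 6.35
tool_pos: [0.4796, -0.1505, 0.1211]
tool_rot: [180.0, -0.1, -9.2]
wrist_force: [-0.2, -0.2, -1.2]
grip_width: 0.0593
finger_force: 64.9
```

```bash
python3 - <<'E'
from h import *
s,c,P=wrist("w5"); print(s["tool_pos"],s["tool_rot"],s["wrist_force"])
from station import eyes
z=s["tool_pos"][2]; print("roll",rect(P,s["tool_pos"][:2],.035,z+.029,z+.039))
a=cv2.imread("pics/w5.png"); cv2.imwrite("pics/c5.png",cv2.convertScaleAbs(cv2.resize(a[200:384,150:360],None,fx=3,fy=3,interpolation=cv2.INTER_CUBIC),alpha=2))
E
```

```text
[ 0.47958767 -0.15046962  0.12113085] [ 1.79973258e+02 -1.37703261e-01 -9.20200675e+00] [-0.16591401 -0.22723606 -1.15313619]
roll (14142, array([ 479.4, -152. ,   63.7,   59.8,  117.8]), np.float64(155.4), array([ 481.4, -150.9,  155.2]))
```

View pics/c5.png

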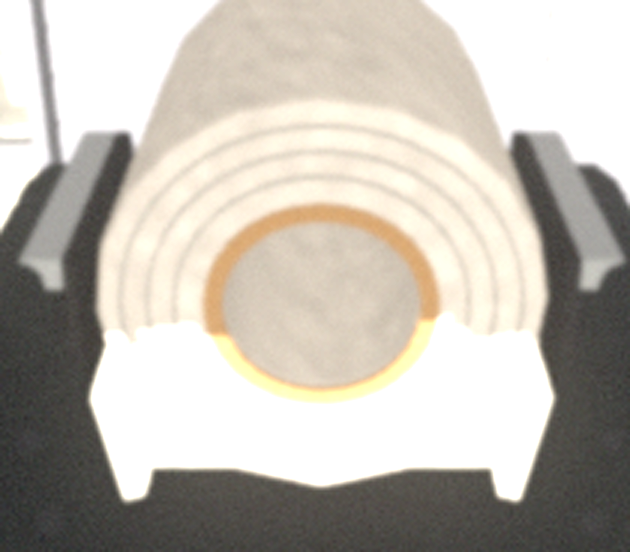

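The bore rim is centred at about pixel (257,300), which puts the roll at (0.4785,-0.1507), within 1 mm of the spindle axis. Descending.

play_rows --moves '[{"dx": 0,"dy": 0.0005,"dz": -0.012,"wx": 0,"wy": 0,"wz": 0},{"dx": 0,"dy": 0,"dz": -0.012,"wx": 0,"wy": 0,"wz": 0},{"dx": 0,"dy": 0,"dz": -0.012,"wx": 0,"wy": 0,"wz": 0},{"dx": 0,"dy": 0,"dz": -0.008,"wx": 0,"wy": 0,"wz": 0},{"dx": 0,"dy": 0,"dz": 0,"wx": 0,"wy": 0,"wz": 0}]'

```text
clock: 6.9
tool_pos: [0.4778, -0.1499, 0.0733]
tool_rot: [180.0, 0.2, -9.2]
wrist_force: [-0.5, 0.3, -2.0]
grip_width: 0.0595
finger_force: 64.9
```

play_rows --moves '[{"dx": 0,"dy": 0,"dz": -0.01,"wx": 0,"wy": 0,"wz": 0},{"dx": 0,"dy": 0,"dz": -0.01,"wx": 0,"wy": 0,"wz": 0},{"dx": 0,"dy": 0,"dz": -0.01,"wx": 0,"wy": 0,"wz": 0},{"dx": 0,"dy": 0,"dz": -0.005,"wx": 0,"wy": 0,"wz": 0},{"dx": 0,"dy": 0,"dz": 0,"wx": 0,"wy": 0,"wz": 0},{"dx": 0,"dy": 0,"dz": 0,"wx": 0,"wy": 0,"wz": 0},{"dx": 0,"dy": 0,"dz": 0,"wx": 0,"wy": 0,"wz": 0}]'

```text
clock: 7.6
tool_pos: [0.4792, -0.1499, 0.0408]
tool_rot: [180.0, -0.1, -9.2]
wrist_force: [-0.2, -1.1, -1.1]
grip_width: 0.0593
finger_force: 64.9
```

play_rows --moves '[{"dx": 0,"dy": 0,"dz": -0.003,"wx": 0,"wy": 0,"wz": 0},{"dx": 0,"dy": 0,"dz": -0.002,"wx": 0,"wy": 0,"wz": 0},{"dx": 0,"dy": 0,"dz": -0.001,"wx": 0,"wy": 0,"wz": 0},{"dx": 0,"dy": 0,"dz": -0.001,"wx": 0,"wy": 0,"wz": 0},{"dx": 0,"dy": 0,"dz": 0,"wx": 0,"wy": 0,"wz": 0},{"dx": 0,"dy": 0,"dz": 0,"wx": 0,"wy": 0,"wz": 0}]'

```text
clock: 8.2
tool_pos: [0.4789, -0.1499, 0.0333]
tool_rot: [180.0, -0.0, -9.2]
wrist_force: [-0.2, 0.5, -0.5]
grip_width: 0.0594
finger_force: 64.9
```

play_rows --moves '[{"dx": 0,"dy": 0,"dz": -0.001,"wx": 0,"wy": 0,"wz": 0},{"dx": 0,"dy": 0,"dz": -0.001,"wx": 0,"wy": 0,"wz": 0},{"dx": 0,"dy": 0,"dz": 0,"wx": 0,"wy": 0,"wz": 0}]'

```text
clock: 8.5
tool_pos: [0.479, -0.1499, 0.0314]
tool_rot: [180.0, -0.0, -9.2]
wrist_force: [-1.8, 0.2, -0.3]
grip_width: 0.0593
finger_force: 65.0
```

play_rows --moves '[{"dx": 0,"dy": 0,"dz": -0.001,"wx": 0,"wy": 0,"wz": 0},{"dx": 0,"dy": 0,"dz": -0.001,"wx": 0,"wy": 0,"wz": 0},{"dx": 0,"dy": 0,"dz": 0,"wx": 0,"wy": 0,"wz": 0}]'

```text
clock: 8.8
tool_pos: [0.4793, -0.1501, 0.0313]
tool_rot: [180.0, -0.1, -9.2]
wrist_force: [-6.0, 2.4, 11.8]
grip_width: 0.0593
finger_force: 66.0
```

play_rows --moves '[{"dx": 0,"dy": 0,"dz": 0.0015,"wx": 0,"wy": 0,"wz": 0},{"dx": 0,"dy": 0,"dz": 0,"wx": 0,"wy": 0,"wz": 0},{"dx": 0,"dy": 0,"dz": 0,"wx": 0,"wy": 0,"wz": 0}]'

```text
clock: 9.1
tool_pos: [0.4792, -0.1499, 0.0313]
tool_rot: [180.0, -0.0, -9.2]
wrist_force: [-2.0, 0.6, 4.8]
grip_width: 0.0593
finger_force: 65.4
```

play_rows --moves '[{"dx": 0,"dy": 0,"dz": 0,"wx": 0,"wy": 0,"wz": 0},{"dx": 0,"dy": 0,"dz": 0,"wx": 0,"wy": 0,"wz": 0},{"dx": 0,"dy": 0,"dz": 0,"wx": 0,"wy": 0,"wz": 0},{"dx": 0,"dy": 0,"dz": 0,"wx": 0,"wy": 0,"wz": 0},{"dx": 0,"dy": 0,"dz": 0,"wx": 0,"wy": 0,"wz": 0}]' --jaw 0.085

```text
clock: 9.6
tool_pos: [0.4788, -0.1499, 0.0306]
tool_rot: [180.0, 0.0, -9.2]
wrist_force: [0.1, 0.6, 0.1]
grip_width: 0.0849
finger_force: 0.0
```

play_rows --moves '[{"dx": 0,"dy": 0,"dz": 0.015,"wx": 0,"wy": 0,"wz": 0},{"dx": 0,"dy": 0,"dz": 0.035,"wx": 0,"wy": 0,"wz": 0},{"dx": 0,"dy": 0,"dz": 0.045,"wx": 0,"wy": 0,"wz": 0},{"dx": 0,"dy": -0.02,"dz": 0.045,"wx": 0,"wy": 0,"wz": 0},{"dx": -0.007,"dy": -0.043,"dz": 0.045,"wx": 0,"wy": 0,"wz": -0.5},{"dx": -0.007,"dy": -0.045,"dz": 0.03,"wx": 0,"wy": 0,"wz": -0.5},{"dx": -0.007,"dy": -0.045,"dz": 0.005,"wx": 0,"wy": 0,"wz": -0.5},{"dx": -0.005,"dy": -0.02,"dz": 0,"wx": 0,"wy": 0,"wz": 0}]'

```text
clock: 10.4
tool_pos: [0.4545, -0.3134, 0.2407]
tool_rot: [179.9, -0.1, -10.9]
wrist_force: [0.4, 0.5, -0.9]
grip_width: 0.085
finger_force: 0.0
```

play_rows --moves '[{"dx": 0,"dy": 0,"dz": 0,"wx": 0,"wy": 0,"wz": 0},{"dx": 0,"dy": 0,"dz": 0,"wx": 0,"wy": 0,"wz": 0},{"dx": 0,"dy": 0,"dz": 0,"wx": 0,"wy": 0,"wz": 0}]'

```text
clock: 10.7
tool_pos: [0.4551, -0.3098, 0.239]
tool_rot: [-180.0, 0.0, -10.7]
wrist_force: [0.1, -0.1, -1.6]
grip_width: 0.0851
finger_force: 0.0
```

```bash
python3 - <<'E'
from h import *
s,c,P=wrist("w6"); print(s["clock"],s["tool_pos"],s["tool_rot"])
print("base",rect(P,(.4535,-.323),.1,.07,.09))
for z in((.058,.072),(.07,.08)):print("roll",rect(P,(.479,-.150),.05,*z))
E
```

```text
10.7 [ 0.45506168 -0.30976529  0.23902833] [-1.79995534e+02  8.25632507e-03 -1.06841839e+01]
base (10125, array([ 452.7, -323.3,  150. ,   64.1,  169.3]), np.float64(79.9), array([ 458.6, -324.3,   79.9]))
roll (2579, array([ 477.9, -150.4,   59.1,   58.7,  163.5]), np.float64(65.7), array([ 479.2, -152.1,   65.4]))
roll (171, array([ 478.6, -150.6,   14.5,   13.2,    1.1]), np.float64(73.2), array([ 478.9, -151. ,   72.9]))
```

The roll is seated (top at 66 mm), and the base carton measures (452.7,-323.3), yaw -10.7°. On to the tall carton.

play_rows --moves '[{"dx": 0.003,"dy": 0.02,"dz": 0,"wx": 0,"wy": 0,"wz": 0.6},{"dx": 0.005,"dy": 0.035,"dz": 0,"wx": 0,"wy": 0,"wz": 0.6},{"dx": 0.006,"dy": 0.042,"dz": 0,"wx": 0,"wy": 0,"wz": 0.7},{"dx": 0.006,"dy": 0.042,"dz": 0,"wx": 0,"wy": 0,"wz": 0.7},{"dx": 0.006,"dy": 0.042,"dz": 0,"wx": 0,"wy": 0,"wz": 0.7},{"dx": 0.006,"dy": 0.042,"dz": 0,"wx": 0,"wy": 0,"wz": 0.7},{"dx": 0.006,"dy": 0.042,"dz": 0,"wx": 0,"wy": 0,"wz": 0.7},{"dx": 0.006,"dy": 0.042,"dz": 0,"wx": 0,"wy": 0,"wz": 0.7}]'

```text
clock: 11.55
tool_pos: [0.4986, -0.0008, 0.2396]
tool_rot: [-180.0, -0.1, -5.2]
wrist_force: [1.3, -0.0, 0.5]
grip_width: 0.085
finger_force: 0.0
```

play_rows --moves '[{"dx": 0.006,"dy": 0.042,"dz": 0,"wx": 0,"wy": 0,"wz": 0.7},{"dx": 0.005,"dy": 0.04,"dz": 0,"wx": 0,"wy": 0,"wz": 0.7},{"dx": 0.002,"dy": 0.02,"dz": 0,"wx": 0,"wy": 0,"wz": 0.4},{"dx": 0,"dy": 0,"dz": 0,"wx": 0,"wy": 0,"wz": 0},{"dx": 0,"dy": 0,"dz": 0,"wx": 0,"wy": 0,"wz": 0},{"dx": 0,"dy": 0,"dz": 0,"wx": 0,"wy": 0,"wz": 0}]'

```text
clock: 12.15
tool_pos: [0.5117, 0.0982, 0.2395]
tool_rot: [180.0, -0.0, -3.5]
wrist_force: [0.0, -0.2, -0.4]
grip_width: 0.0851
finger_force: 0.0
```

```bash
python3 - <<'E'
from h import *
s,c,P=wrist("w7"); print(s["clock"],s["tool_pos"],s["tool_rot"])
print("tall",rect(P,(.512,.099),.1,.065,.082))
E
```

```text
12.15 [0.51170772 0.09820286 0.23945184] [ 1.79999211e+02 -2.58082029e-02 -3.53026054e+00]
tall (9656, array([510.7,  99.8, 150.9,  64.1, 176.5]), np.float64(72.9), array([516.6,  99.4,  72.8]))
```

play_rows --moves '[{"dx": -0.001,"dy": 0.0015,"dz": -0.02,"wx": 0,"wy": 0,"wz": 0},{"dx": 0,"dy": 0,"dz": -0.04,"wx": 0,"wy": 0,"wz": 0},{"dx": 0,"dy": 0,"dz": -0.04,"wx": 0,"wy": 0,"wz": 0},{"dx": 0,"dy": 0,"dz": -0.04,"wx": 0,"wy": 0,"wz": 0},{"dx": 0,"dy": 0,"dz": -0.035,"wx": 0,"wy": 0,"wz": 0},{"dx": 0,"dy": 0,"dz": -0.025,"wx": 0,"wy": 0,"wz": 0},{"dx": 0,"dy": 0,"dz": -0.0155,"wx": 0,"wy": 0,"wz": 0},{"dx": 0,"dy": 0,"dz": 0,"wx": 0,"wy": 0,"wz": 0}]'

```text
clock: 13.0
tool_pos: [0.5093, 0.0985, 0.0212]
tool_rot: [179.9, 0.2, -3.6]
wrist_force: [-1.0, -0.1, 0.0]
grip_width: 0.0849
finger_force: 0.0
```

play_rows --moves '[{"dx": 0,"dy": 0,"dz": 0,"wx": 0,"wy": 0,"wz": 0},{"dx": 0,"dy": 0,"dz": 0,"wx": 0,"wy": 0,"wz": 0},{"dx": 0,"dy": 0,"dz": 0,"wx": 0,"wy": 0,"wz": 0},{"dx": 0,"dy": 0,"dz": 0,"wx": 0,"wy": 0,"wz": 0},{"dx": 0,"dy": 0,"dz": 0,"wx": 0,"wy": 0,"wz": 0},{"dx": 0,"dy": 0,"dz": 0,"wx": 0,"wy": 0,"wz": 0},{"dx": 0,"dy": 0,"dz": 0.002,"wx": 0,"wy": 0,"wz": 0}]' --jaw 0.055

```text
clock: 13.7
tool_pos: [0.5108, 0.1002, 0.0257]
tool_rot: [-180.0, -0.0, -3.5]
wrist_force: [0.5, -0.6, -4.4]
grip_width: 0.0636
finger_force: 68.3
```

play_rows --moves '[{"dx": 0,"dy": 0,"dz": 0.01,"wx": 0,"wy": 0,"wz": 0},{"dx": 0,"dy": 0,"dz": 0.03,"wx": 0,"wy": 0,"wz": 0},{"dx": 0,"dy": 0,"dz": 0.04,"wx": 0,"wy": 0,"wz": 0},{"dx": 0,"dy": 0,"dz": 0.04,"wx": 0,"wy": 0,"wz": 0},{"dx": 0,"dy": 0,"dz": 0.03,"wx": 0,"wy": 0,"wz": 0},{"dx": 0,"dy": 0,"dz": 0,"wx": 0,"wy": 0,"wz": 0},{"dx": 0,"dy": 0,"dz": 0,"wx": 0,"wy": 0,"wz": 0},{"dx": 0,"dy": 0,"dz": 0,"wx": 0,"wy": 0,"wz": 0}]'

```text
clock: 14.5
tool_pos: [0.5097, 0.0999, 0.1732]
tool_rot: [179.9, 0.2, -3.5]
wrist_force: [0.2, -0.7, -5.2]
grip_width: 0.0639
finger_force: 68.3
```

```bash
cat >> h.py <<'E'
def held(P,s):
    # top face of held carton: plane + rect in tool frame
    R=Ro.from_euler("xyz",s["tool_rot"],degrees=True).as_matrix(); Q=(P-s["tool_pos"])@R
    Q=Q*[1,-1,-1]; m=(abs(Q[...,1])<.031)&(abs(Q[...,0])<.09)&(Q[...,2]>.005)&(Q[...,2]<.065)
    h=np.median(Q[m][:,2]); m&=abs(Q[...,2]-h)<.006; q=Q[m]
    A=np.c_[q[:,:2],np.ones(len(q))]; k=np.linalg.lstsq(A,q[:,2],rcond=None)[0]
    print("top at TCP+",h*1000,"tilt deg",np.degrees(k[:2]),"x range",np.percentile(q[:,0],[.2,99.8])*1000)
    m2=(abs(Q[...,1])<.04)&(abs(Q[...,0])<.09)&(abs(Q[...,2]-h)<.005)
    print("rect in tool (x, y flipped->world-left):",cv2.minAreaRect((Q[m2][:,:2]*1000).astype(np.float32)))
E
python3 - <<'E'
from h import *
s,c,P=wrist("w8"); print(s["clock"],s["tool_pos"],s["tool_rot"],s["wrist_force"]); held(P,s)
E
```

```text
14.5 [0.50973078 0.09993407 0.17316332] [179.93000935   0.22446477  -3.5293959 ] [ 0.16889932 -0.69413489 -5.23667838]
top at TCP+ 47.263106377823405 tilt deg [-0.19447607 -0.0161129 ] x range [-17.92247128  74.60294709]
rect in tool (x, y flipped->world-left): ((26.990001678466797, 0.006763458251953125), (95.4713134765625, 79.96612548828125), 0.026576239615678787)
```

View pics/w8.png

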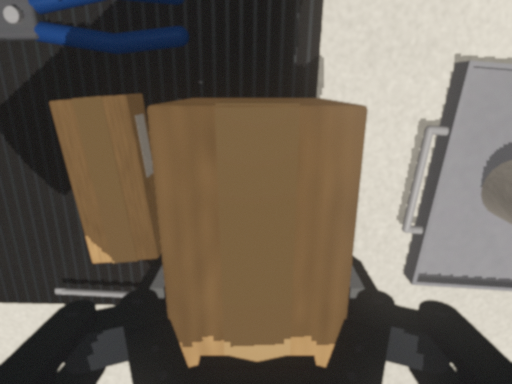

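The held carton sits square and level in the jaws, with its far edge (150–365, 100) at +74.6 mm. Carrying it to the column.

play_rows --moves '[{"dx": -0.002,"dy": -0.013,"dz": 0,"wx": 0,"wy": 0,"wz": -0.3},{"dx": -0.004,"dy": -0.025,"dz": 0,"wx": 0,"wy": 0,"wz": -0.5},{"dx": -0.005,"dy": -0.035,"dz": 0,"wx": 0,"wy": 0,"wz": -0.6},{"dx": -0.005,"dy": -0.035,"dz": 0,"wx": 0,"wy": 0,"wz": -0.6},{"dx": -0.005,"dy": -0.035,"dz": 0,"wx": 0,"wy": 0,"wz": -0.6},{"dx": -0.005,"dy": -0.035,"dz": 0,"wx": 0,"wy": 0,"wz": -0.6},{"dx": -0.005,"dy": -0.035,"dz": 0,"wx": 0,"wy": 0,"wz": -0.6},{"dx": -0.005,"dy": -0.035,"dz": 0,"wx": 0,"wy": 0,"wz": -0.6}]'

```text
clock: 15.35
tool_pos: [0.4737, -0.1498, 0.1748]
tool_rot: [180.0, 0.1, -8.0]
wrist_force: [-0.1, -0.1, -6.0]
grip_width: 0.0636
finger_force: 68.2
```

play_rows --moves '[{"dx": -0.005,"dy": -0.035,"dz": 0,"wx": 0,"wy": 0,"wz": -0.6},{"dx": -0.005,"dy": -0.035,"dz": 0,"wx": 0,"wy": 0,"wz": -0.6},{"dx": -0.005,"dy": -0.035,"dz": 0,"wx": 0,"wy": 0,"wz": -0.6},{"dx": -0.005,"dy": -0.035,"dz": 0,"wx": 0,"wy": 0,"wz": -0.5},{"dx": -0.002,"dy": -0.023,"dz": 0,"wx": 0,"wy": 0,"wz": -0.3},{"dx": 0,"dy": -0.012,"dz": 0,"wx": 0,"wy": 0,"wz": -0.2},{"dx": 0,"dy": 0,"dz": 0,"wx": 0,"wy": 0,"wz": 0},{"dx": 0,"dy": 0,"dz": 0,"wx": 0,"wy": 0,"wz": 0}]'

```text
clock: 16.15
tool_pos: [0.4525, -0.3227, 0.1749]
tool_rot: [-180.0, 0.1, -10.7]
wrist_force: [-0.2, 1.1, -5.3]
grip_width: 0.0635
finger_force: 68.1
```

play_rows --moves '[{"dx": 0,"dy": 0,"dz": 0,"wx": 0,"wy": 0,"wz": 0},{"dx": 0,"dy": 0,"dz": 0,"wx": 0,"wy": 0,"wz": 0},{"dx": 0,"dy": 0,"dz": 0,"wx": 0,"wy": 0,"wz": 0}]'

```text
clock: 16.45
tool_pos: [0.4531, -0.3224, 0.1759]
tool_rot: [180.0, -0.0, -10.7]
wrist_force: [0.1, 0.1, -4.8]
grip_width: 0.0637
finger_force: 68.1
```

```bash
python3 - <<'E'
from h import *
s,c,P=wrist("w9"); print(s["clock"],s["tool_pos"],s["tool_rot"],s["wrist_force"]); held(P,s)
E
```

```text
16.45 [ 0.45313321 -0.32236767  0.17586271] [ 1.79996868e+02 -2.43343547e-02 -1.06663390e+01] [ 0.0738951   0.05007013 -4.80679407]
top at TCP+ 47.26857491363327 tilt deg [-0.17824155  0.01717701] x range [-17.88449055  74.64660734]
rect in tool (x, y flipped->world-left): ((27.0529842376709, 0.2043609619140625), (95.68193817138672, 79.95970153808594), 0.8795900940895081)
```

play_rows --moves '[{"dx": 0,"dy": -0.0008,"dz": -0.015,"wx": 0,"wy": 0,"wz": 0},{"dx": 0,"dy": 0,"dz": -0.02,"wx": 0,"wy": 0,"wz": 0},{"dx": 0,"dy": 0,"dz": -0.015,"wx": 0,"wy": 0,"wz": 0},{"dx": 0,"dy": 0,"dz": -0.01,"wx": 0,"wy": 0,"wz": 0},{"dx": 0,"dy": 0,"dz": -0.006,"wx": 0,"wy": 0,"wz": 0},{"dx": 0,"dy": 0,"dz": -0.003,"wx": 0,"wy": 0,"wz": 0},{"dx": 0,"dy": 0,"dz": 0,"wx": 0,"wy": 0,"wz": 0},{"dx": 0,"dy": 0,"dz": 0,"wx": 0,"wy": 0,"wz": 0}]'

```text
clock: 17.3
tool_pos: [0.4532, -0.324, 0.1075]
tool_rot: [180.0, -0.1, -10.7]
wrist_force: [0.2, 0.7, -4.8]
grip_width: 0.0635
finger_force: 68.2
```

play_rows --moves '[{"dx": 0,"dy": 0,"dz": 0,"wx": 0,"wy": 0,"wz": 0},{"dx": 0,"dy": 0,"dz": -0.001,"wx": 0,"wy": 0,"wz": 0},{"dx": 0,"dy": 0,"dz": 0,"wx": 0,"wy": 0,"wz": 0},{"dx": 0,"dy": 0,"dz": 0,"wx": 0,"wy": 0,"wz": 0}]'

```text
clock: 17.7
tool_pos: [0.4529, -0.3237, 0.1057]
tool_rot: [180.0, -0.0, -10.7]
wrist_force: [0.3, -0.3, -4.9]
grip_width: 0.0635
finger_force: 68.2
```

play_rows --moves '[{"dx": 0,"dy": 0.0004,"dz": -0.001,"wx": 0,"wy": 0,"wz": 0},{"dx": 0,"dy": 0,"dz": -0.001,"wx": 0,"wy": 0,"wz": 0},{"dx": 0,"dy": 0,"dz": 0,"wx": 0,"wy": 0,"wz": 0},{"dx": 0,"dy": 0,"dz": 0,"wx": 0,"wy": 0,"wz": 0}]'

```text
clock: 18.1
tool_pos: [0.4528, -0.3234, 0.1036]
tool_rot: [180.0, 0.0, -10.7]
wrist_force: [-0.8, -0.2, -5.0]
grip_width: 0.0634
finger_force: 68.2
```

play_rows --moves '[{"dx": 0,"dy": 0,"dz": -0.0008,"wx": 0,"wy": 0,"wz": 0},{"dx": 0,"dy": 0,"dz": 0,"wx": 0,"wy": 0,"wz": 0},{"dx": 0,"dy": 0,"dz": 0,"wx": 0,"wy": 0,"wz": 0}]'

```text
clock: 18.4
tool_pos: [0.4529, -0.3234, 0.1029]
tool_rot: [180.0, 0.0, -10.7]
wrist_force: [-0.1, -0.3, -5.1]
grip_width: 0.0632
finger_force: 68.2
```

play_rows --moves '[{"dx": 0,"dy": 0,"dz": -0.0008,"wx": 0,"wy": 0,"wz": 0},{"dx": 0,"dy": 0,"dz": 0,"wx": 0,"wy": 0,"wz": 0},{"dx": 0,"dy": 0,"dz": 0,"wx": 0,"wy": 0,"wz": 0}]'

```text
clock: 18.7
tool_pos: [0.4529, -0.3235, 0.1026]
tool_rot: [180.0, -0.0, -10.7]
wrist_force: [-2.2, 1.2, -1.9]
grip_width: 0.0632
finger_force: 68.4
```

play_rows --moves '[{"dx": 0,"dy": 0,"dz": -0.0004,"wx": 0,"wy": 0,"wz": 0},{"dx": 0,"dy": 0,"dz": 0,"wx": 0,"wy": 0,"wz": 0},{"dx": 0,"dy": 0,"dz": 0,"wx": 0,"wy": 0,"wz": 0}]'

```text
clock: 19.0
tool_pos: [0.453, -0.3235, 0.1026]
tool_rot: [180.0, -0.0, -10.7]
wrist_force: [-4.0, 3.0, 3.1]
grip_width: 0.0632
finger_force: 68.9
```

play_rows --moves '[{"dx": 0,"dy": 0,"dz": 0,"wx": 0,"wy": 0,"wz": 0},{"dx": 0,"dy": 0,"dz": 0,"wx": 0,"wy": 0,"wz": 0},{"dx": 0,"dy": 0,"dz": 0,"wx": 0,"wy": 0,"wz": 0},{"dx": 0,"dy": 0,"dz": 0,"wx": 0,"wy": 0,"wz": 0},{"dx": 0,"dy": 0,"dz": 0,"wx": 0,"wy": 0,"wz": 0}]' --jaw 0.085

```text
clock: 19.5
tool_pos: [0.4529, -0.3234, 0.1017]
tool_rot: [180.0, -0.0, -10.7]
wrist_force: [-0.7, -0.7, 1.3]
grip_width: 0.0851
finger_force: 0.0
```

play_rows --moves '[{"dx": 0,"dy": 0,"dz": 0.015,"wx": 0,"wy": 0,"wz": 0},{"dx": 0,"dy": 0,"dz": 0.035,"wx": 0,"wy": 0,"wz": 0},{"dx": 0,"dy": 0,"dz": 0.045,"wx": 0,"wy": 0,"wz": 0},{"dx": 0,"dy": 0,"dz": 0.045,"wx": 0,"wy": 0,"wz": 0},{"dx": 0,"dy": 0,"dz": 0.045,"wx": 0,"wy": 0,"wz": 0},{"dx": 0,"dy": 0,"dz": 0.02,"wx": 0,"wy": 0,"wz": 0},{"dx": 0,"dy": 0,"dz": 0,"wx": 0,"wy": 0,"wz": 0},{"dx": 0,"dy": 0,"dz": 0,"wx": 0,"wy": 0,"wz": 0}]'

```text
clock: 20.3
tool_pos: [0.4529, -0.3233, 0.3074]
tool_rot: [-180.0, -0.1, -10.7]
wrist_force: [0.3, -0.0, -1.5]
grip_width: 0.085
finger_force: 0.0
```

```bash
python3 - <<'E'
from h import *
s,c,P=wrist("w10"); print(s["clock"],s["tool_pos"],s["tool_rot"])
print("tall",rect(P,(.4535,-.323),.1,.142,.158))
from station import eyes
for n in("scene","side"):
    c=eyes.camera(n); P=cloud(c); print(n,rect(P,(.4535,-.323),.1,.142,.158)); print("  roll",rect(P,(.4785,-.15),.04,.055,.07))
    q=c["view"][:3,:3]@[.4527,-.3233,.08]+c["view"][:3,3]; u,v=(q[:2]/q[2]*c["fx"]+[c["cx"],c["cy"]]).astype(int)
    cv2.imwrite(f"pics/{n}10.png",cv2.resize(c["color"][max(0,v-55):v+55,max(0,u-50):u+50,::-1],(400,440),interpolation=cv2.INTER_CUBIC))
a=[cv2.imread(f"pics/{n}10.png") for n in("scene","side")]; cv2.imwrite("pics/c10.png",np.hstack(a))
E
```

```text
20.3 [ 0.45294596 -0.32327206  0.30735567] [-1.79992997e+02 -6.80961963e-02 -1.07258613e+01]
tall (10179, array([ 452.2, -323.3,  150.7,   64.2,  169.2]), np.float64(149.8), array([ 458. , -324.4,  149.9]))
scene (587, array([ 455.4, -320.8,  151.9,   67.2,  169.2]), np.float64(150.7), array([ 458.8, -319.2,  150.6]))
  roll (160, array([ 480.9, -147.6,   58.8,   56.8,   57.6]), np.float64(66.0), array([ 483.9, -145.6,   65.3]))
side (818, array([ 452.8, -324.1,  153.2,   68.5,  169.3]), np.float64(149.9), array([ 449.1, -326.7,  149.6]))
  roll (177, array([ 477.1, -150.2,   58.7,   58.5,  176.2]), np.float64(65.0), array([ 474.5, -154.8,   64.4]))
```

View pics/c10.png

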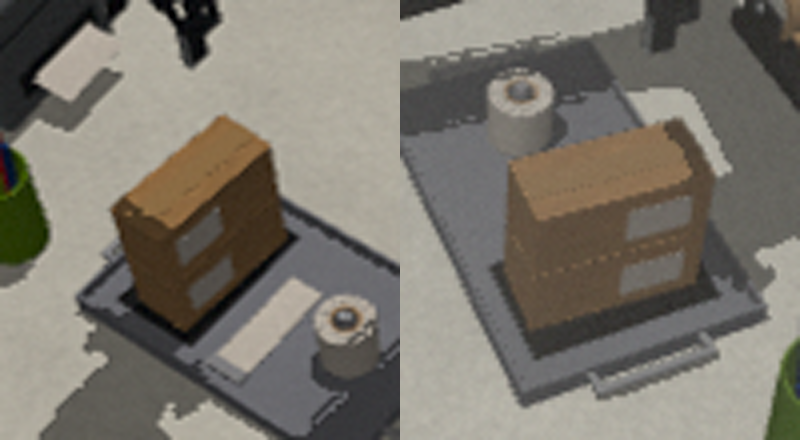

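The picture shows the tall carton flush on the base carton from both sides, with the roll down on the spindle. Next is the flat carton.

play_rows --moves '[{"dx": 0.003,"dy": 0.025,"dz": 0,"wx": 0,"wy": 0,"wz": 0.8},{"dx": 0.005,"dy": 0.042,"dz": 0,"wx": 0,"wy": 0,"wz": 0.8},{"dx": 0.005,"dy": 0.044,"dz": 0,"wx": 0,"wy": 0,"wz": 0.8},{"dx": 0.005,"dy": 0.044,"dz": -0.01,"wx": 0,"wy": 0,"wz": 0.9},{"dx": 0.005,"dy": 0.044,"dz": -0.01,"wx": 0,"wy": 0,"wz": 0.9},{"dx": 0.005,"dy": 0.044,"dz": -0.01,"wx": 0,"wy": 0,"wz": 0.9},{"dx": 0.005,"dy": 0.044,"dz": -0.01,"wx": 0,"wy": 0,"wz": 0.9},{"dx": 0.005,"dy": 0.044,"dz": -0.01,"wx": 0,"wy": 0,"wz": 0.9}]'

```text
clock: 21.25
tool_pos: [0.4903, 0.0093, 0.2555]
tool_rot: [180.0, 0.1, -3.8]
wrist_force: [1.9, -0.6, 0.5]
grip_width: 0.0851
finger_force: 0.0
```

play_rows --moves '[{"dx": 0.005,"dy": 0.044,"dz": -0.01,"wx": 0,"wy": 0,"wz": 0.9},{"dx": 0.005,"dy": 0.044,"dz": -0.01,"wx": 0,"wy": 0,"wz": 0.9},{"dx": 0.005,"dy": 0.044,"dz": -0.01,"wx": 0,"wy": 0,"wz": 0.9},{"dx": 0.005,"dy": 0.044,"dz": -0.01,"wx": 0,"wy": 0,"wz": 0.9},{"dx": 0.003,"dy": 0.032,"dz": -0.007,"wx": 0,"wy": 0,"wz": 0.9},{"dx": 0,"dy": 0.015,"dz": 0,"wx": 0,"wy": 0,"wz": 0.3},{"dx": 0,"dy": 0,"dz": 0,"wx": 0,"wy": 0,"wz": 0},{"dx": 0,"dy": 0,"dz": 0,"wx": 0,"wy": 0,"wz": 0}]'

```text
clock: 22.05
tool_pos: [0.5138, 0.2301, 0.2097]
tool_rot: [180.0, 0.0, 1.0]
wrist_force: [-0.1, 0.1, 0.5]
grip_width: 0.0853
finger_force: 0.0
```

play_rows --moves '[{"dx": 0,"dy": 0,"dz": 0,"wx": 0,"wy": 0,"wz": 0},{"dx": 0,"dy": 0,"dz": 0,"wx": 0,"wy": 0,"wz": 0}]'

```text
clock: 22.25
tool_pos: [0.5141, 0.2296, 0.2103]
tool_rot: [-180.0, -0.0, 0.9]
wrist_force: [0.1, 0.2, 0.2]
grip_width: 0.0847
finger_force: 0.0
```

```bash
python3 - <<'E'
from h import *
s,c,P=wrist("w11"); print(s["clock"],s["tool_pos"],s["tool_rot"])
print("flat",rect(P,(.514,.231),.1,.035,.052))
E
```

```text
22.25 [0.51408072 0.22964602 0.21030316] [-1.79975436e+02 -4.50322955e-02  8.94026903e-01]
flat (9634, array([513.3, 231.3, 150.2,  64.1,   1. ]), np.float64(42.9), array([519.3, 231.5,  42.9]))
```

play_rows --moves '[{"dx": -0.0008,"dy": 0.0016,"dz": -0.02,"wx": 0,"wy": 0,"wz": 0.1},{"dx": 0,"dy": 0,"dz": -0.04,"wx": 0,"wy": 0,"wz": 0},{"dx": 0,"dy": 0,"dz": -0.04,"wx": 0,"wy": 0,"wz": 0},{"dx": 0,"dy": 0,"dz": -0.04,"wx": 0,"wy": 0,"wz": 0},{"dx": 0,"dy": 0,"dz": -0.03,"wx": 0,"wy": 0,"wz": 0},{"dx": 0,"dy": 0,"dz": -0.018,"wx": 0,"wy": 0,"wz": 0},{"dx": 0,"dy": 0,"dz": -0.0103,"wx": 0,"wy": 0,"wz": 0},{"dx": 0,"dy": 0,"dz": 0,"wx": 0,"wy": 0,"wz": 0}]'

```text
clock: 23.1
tool_pos: [0.5126, 0.2314, 0.0103]
tool_rot: [179.9, 0.1, 1.0]
wrist_force: [0.2, -0.1, 0.1]
grip_width: 0.0854
finger_force: 0.0
```

play_rows --moves '[{"dx": 0,"dy": 0,"dz": 0,"wx": 0,"wy": 0,"wz": 0},{"dx": 0,"dy": 0,"dz": 0,"wx": 0,"wy": 0,"wz": 0},{"dx": 0,"dy": 0,"dz": 0,"wx": 0,"wy": 0,"wz": 0},{"dx": 0,"dy": 0,"dz": 0,"wx": 0,"wy": 0,"wz": 0},{"dx": 0,"dy": 0,"dz": 0,"wx": 0,"wy": 0,"wz": 0},{"dx": 0,"dy": 0,"dz": 0,"wx": 0,"wy": 0,"wz": 0},{"dx": 0,"dy": 0,"dz": 0.002,"wx": 0,"wy": 0,"wz": 0}]' --jaw 0.055

```text
clock: 23.8
tool_pos: [0.5131, 0.2325, 0.0138]
tool_rot: [-180.0, -0.0, 1.1]
wrist_force: [-0.5, -0.6, -2.4]
grip_width: 0.0629
finger_force: 68.2
```

play_rows --moves '[{"dx": 0,"dy": 0,"dz": 0.01,"wx": 0,"wy": 0,"wz": 0},{"dx": 0,"dy": 0,"dz": 0.03,"wx": 0,"wy": 0,"wz": 0},{"dx": 0,"dy": 0,"dz": 0.04,"wx": 0,"wy": 0,"wz": 0},{"dx": 0,"dy": 0,"dz": 0.045,"wx": 0,"wy": 0,"wz": 0},{"dx": 0,"dy": 0,"dz": 0.045,"wx": 0,"wy": 0,"wz": 0},{"dx": 0,"dy": 0,"dz": 0.025,"wx": 0,"wy": 0,"wz": 0},{"dx": 0,"dy": 0,"dz": 0,"wx": 0,"wy": 0,"wz": 0},{"dx": 0,"dy": 0,"dz": 0,"wx": 0,"wy": 0,"wz": 0}]'

```text
clock: 24.6
tool_pos: [0.5128, 0.2324, 0.2084]
tool_rot: [-180.0, 0.0, 1.1]
wrist_force: [0.2, 0.5, -3.0]
grip_width: 0.063
finger_force: 68.3
```

```bash
python3 - <<'E'
from h import *
s,c,P=wrist("w12"); print(s["clock"],s["tool_pos"],s["tool_rot"],s["wrist_force"]); held(P,s)
E
```

```text
24.6 [0.51278802 0.23236758 0.20844116] [-1.79954964e+02  1.92889740e-02  1.07171961e+00] [ 0.23731327  0.50314935 -3.02504591]
top at TCP+ 29.27012905023992 tilt deg [-0.15667828 -0.03964488] x range [-36.42907474  74.38063529]
rect in tool (x, y flipped->world-left): ((17.660308837890625, 0.6626548767089844), (78.2245101928711, 114.24244689941406), 89.82766723632812)
```

play_rows --moves '[{"dx": -0.002,"dy": -0.016,"dz": 0.002,"wx": 0,"wy": 0,"wz": -0.4},{"dx": -0.003,"dy": -0.028,"dz": 0.002,"wx": 0,"wy": 0,"wz": -0.6},{"dx": -0.004,"dy": -0.037,"dz": 0.002,"wx": 0,"wy": 0,"wz": -0.8},{"dx": -0.004,"dy": -0.037,"dz": 0.002,"wx": 0,"wy": 0,"wz": -0.8},{"dx": -0.004,"dy": -0.037,"dz": 0.002,"wx": 0,"wy": 0,"wz": -0.8},{"dx": -0.004,"dy": -0.037,"dz": 0,"wx": 0,"wy": 0,"wz": -0.8},{"dx": -0.004,"dy": -0.037,"dz": 0,"wx": 0,"wy": 0,"wz": -0.8},{"dx": -0.004,"dy": -0.037,"dz": 0,"wx": 0,"wy": 0,"wz": -0.8}]'

```text
clock: 25.45
tool_pos: [0.4828, -0.0358, 0.2172]
tool_rot: [180.0, 0.1, -4.8]
wrist_force: [0.1, 0.1, -1.6]
grip_width: 0.0628
finger_force: 68.2
```

play_rows --moves '[{"dx": -0.004,"dy": -0.037,"dz": 0,"wx": 0,"wy": 0,"wz": -0.8},{"dx": -0.004,"dy": -0.037,"dz": 0,"wx": 0,"wy": 0,"wz": -0.8},{"dx": -0.004,"dy": -0.037,"dz": 0,"wx": 0,"wy": 0,"wz": -0.8},{"dx": -0.004,"dy": -0.037,"dz": 0,"wx": 0,"wy": 0,"wz": -0.8},{"dx": -0.004,"dy": -0.037,"dz": 0,"wx": 0,"wy": 0,"wz": -0.8},{"dx": -0.004,"dy": -0.037,"dz": 0,"wx": 0,"wy": 0,"wz": -0.8},{"dx": -0.004,"dy": -0.034,"dz": 0,"wx": 0,"wy": 0,"wz": -0.7},{"dx": -0.0026,"dy": -0.023,"dz": 0,"wx": 0,"wy": 0,"wz": -0.5}]'

```text
clock: 26.25
tool_pos: [0.4517, -0.3149, 0.2168]
tool_rot: [-180.0, 0.2, -10.9]
wrist_force: [0.5, -0.6, -2.6]
grip_width: 0.0633
finger_force: 68.2
```

play_rows --moves '[{"dx": 0,"dy": -0.0108,"dz": 0,"wx": 0,"wy": 0,"wz": 0},{"dx": 0,"dy": 0,"dz": 0,"wx": 0,"wy": 0,"wz": 0},{"dx": 0,"dy": 0,"dz": 0,"wx": 0,"wy": 0,"wz": 0},{"dx": 0,"dy": 0,"dz": 0,"wx": 0,"wy": 0,"wz": 0},{"dx": 0,"dy": 0,"dz": 0,"wx": 0,"wy": 0,"wz": 0},{"dx": 0,"dy": 0,"dz": 0,"wx": 0,"wy": 0,"wz": 0}]'

```text
clock: 26.85
tool_pos: [0.4537, -0.323, 0.2186]
tool_rot: [180.0, -0.0, -10.7]
wrist_force: [0.0, -0.4, -1.7]
grip_width: 0.0632
finger_force: 68.2
```

```bash
python3 - <<'E'
from h import *
s,c,P=wrist("w13"); print(s["clock"],s["tool_pos"],s["tool_rot"],s["wrist_force"]); held(P,s)
E
```

```text
26.85 [ 0.45371395 -0.32297098  0.21859684] [ 1.79993911e+02 -2.56987179e-02 -1.06663763e+01] [ 0.03803866 -0.42977547 -1.68421591]
top at TCP+ 29.281391737460037 tilt deg [-0.15388379 -0.03025806] x range [-36.26323634  74.45306497]
rect in tool (x, y flipped->world-left): ((17.7528076171875, 0.635406494140625), (78.48394775390625, 114.32096862792969), 89.3956527709961)
```

play_rows --moves '[{"dx": -0.0005,"dy": -0.0004,"dz": -0.012,"wx": 0,"wy": 0,"wz": 0},{"dx": 0,"dy": 0,"dz": -0.016,"wx": 0,"wy": 0,"wz": 0},{"dx": 0,"dy": 0,"dz": -0.012,"wx": 0,"wy": 0,"wz": 0},{"dx": 0,"dy": 0,"dz": -0.008,"wx": 0,"wy": 0,"wz": 0},{"dx": 0,"dy": 0,"dz": -0.005,"wx": 0,"wy": 0,"wz": 0},{"dx": 0,"dy": 0,"dz": 0,"wx": 0,"wy": 0,"wz": 0},{"dx": 0,"dy": 0,"dz": 0,"wx": 0,"wy": 0,"wz": 0},{"dx": 0,"dy": 0,"dz": 0,"wx": 0,"wy": 0,"wz": 0}]'

```text
clock: 27.7
tool_pos: [0.4533, -0.3242, 0.1662]
tool_rot: [180.0, -0.1, -10.7]
wrist_force: [-0.3, 0.1, -2.5]
grip_width: 0.0632
finger_force: 68.2
```

play_rows --moves '[{"dx": 0,"dy": 0,"dz": -0.001,"wx": 0,"wy": 0,"wz": 0},{"dx": 0,"dy": 0,"dz": -0.001,"wx": 0,"wy": 0,"wz": 0},{"dx": 0,"dy": 0,"dz": 0,"wx": 0,"wy": 0,"wz": 0},{"dx": 0,"dy": 0,"dz": 0,"wx": 0,"wy": 0,"wz": 0},{"dx": 0,"dy": 0,"dz": 0,"wx": 0,"wy": 0,"wz": 0}]'

```text
clock: 28.2
tool_pos: [0.453, -0.324, 0.1634]
tool_rot: [180.0, -0.0, -10.7]
wrist_force: [-0.7, 0.2, -1.7]
grip_width: 0.0627
finger_force: 68.2
```

play_rows --moves '[{"dx": 0.0001,"dy": 0.0005,"dz": -0.001,"wx": 0,"wy": 0,"wz": 0},{"dx": 0,"dy": 0,"dz": -0.0008,"wx": 0,"wy": 0,"wz": 0},{"dx": 0,"dy": 0,"dz": 0,"wx": 0,"wy": 0,"wz": 0},{"dx": 0,"dy": 0,"dz": 0,"wx": 0,"wy": 0,"wz": 0}]'

```text
clock: 28.6
tool_pos: [0.453, -0.3235, 0.1615]
tool_rot: [180.0, 0.0, -10.7]
wrist_force: [-0.2, 0.3, -2.0]
grip_width: 0.063
finger_force: 68.2
```

play_rows --moves '[{"dx": 0,"dy": 0,"dz": -0.0008,"wx": 0,"wy": 0,"wz": 0},{"dx": 0,"dy": 0,"dz": 0,"wx": 0,"wy": 0,"wz": 0},{"dx": 0,"dy": 0,"dz": 0,"wx": 0,"wy": 0,"wz": 0}]'

```text
clock: 28.9
tool_pos: [0.4531, -0.3235, 0.1608]
tool_rot: [180.0, 0.0, -10.7]
wrist_force: [0.3, 0.1, -1.8]
grip_width: 0.0629
finger_force: 68.2
```

play_rows --moves '[{"dx": 0,"dy": 0,"dz": -0.0006,"wx": 0,"wy": 0,"wz": 0},{"dx": 0,"dy": 0,"dz": 0,"wx": 0,"wy": 0,"wz": 0},{"dx": 0,"dy": 0,"dz": 0,"wx": 0,"wy": 0,"wz": 0}]'

```text
clock: 29.2
tool_pos: [0.4531, -0.3235, 0.1606]
tool_rot: [180.0, -0.0, -10.7]
wrist_force: [-1.2, 0.8, 1.2]
grip_width: 0.063
finger_force: 68.6
```

Contact is gentle, so I'll release, rise and check.

play_rows --moves '[{"dx": 0,"dy": 0,"dz": 0,"wx": 0,"wy": 0,"wz": 0},{"dx": 0,"dy": 0,"dz": 0,"wx": 0,"wy": 0,"wz": 0},{"dx": 0,"dy": 0,"dz": 0,"wx": 0,"wy": 0,"wz": 0},{"dx": 0,"dy": 0,"dz": 0,"wx": 0,"wy": 0,"wz": 0},{"dx": 0,"dy": 0,"dz": 0,"wx": 0,"wy": 0,"wz": 0}]' --jaw 0.085

```text
clock: 29.7
tool_pos: [0.4531, -0.3235, 0.1602]
tool_rot: [180.0, -0.0, -10.7]
wrist_force: [0.5, 0.4, 0.1]
grip_width: 0.0848
finger_force: 0.0
```

play_rows --moves '[{"dx": 0,"dy": 0,"dz": 0.015,"wx": 0,"wy": 0,"wz": 0},{"dx": 0,"dy": 0,"dz": 0.035,"wx": 0,"wy": 0,"wz": 0},{"dx": 0,"dy": 0,"dz": 0.045,"wx": 0,"wy": 0,"wz": 0},{"dx": 0,"dy": 0,"dz": 0.045,"wx": 0,"wy": 0,"wz": 0},{"dx": 0,"dy": 0,"dz": 0.045,"wx": 0,"wy": 0,"wz": 0},{"dx": 0,"dy": 0,"dz": 0.01,"wx": 0,"wy": 0,"wz": 0},{"dx": 0,"dy": 0,"dz": 0,"wx": 0,"wy": 0,"wz": 0},{"dx": 0,"dy": 0,"dz": 0,"wx": 0,"wy": 0,"wz": 0}]'

```text
clock: 30.5
tool_pos: [0.4531, -0.3232, 0.3545]
tool_rot: [-180.0, 0.0, -10.7]
wrist_force: [0.3, 0.6, 0.0]
grip_width: 0.0849
finger_force: 0.0
```

```bash
python3 - <<'E'
from h import *
s,c,P=wrist("w14"); print(s["clock"],s["tool_pos"],s["tool_rot"])
print("flat",rect(P,(.4535,-.323),.1,.182,.198)); print("roll",rect(P,(.479,-.150),.05,.058,.072))
from station import eyes
for n in("scene","side"):
    P=cloud(eyes.camera(n)); P0=cloud(pickle.load(open(n+".pkl","rb")))
    print(n,rect(P,(.4535,-.323),.1,.182,.198),rect(P,(.4785,-.15),.04,.055,.07))
    for k,sd,r,z in(("pliers",(.65,.25),.12,(.012,.03)),("sd",(.386,.2),.1,(.012,.035)),("box",(.78,.17),.1,(.04,.07)),("bottle",(.78,0.),.06,(.08,.16))):
        a,b=rect(P0,sd,r,*z),rect(P,sd,r,*z); print("  ",k,a and a[3],b and b[3])
E
```

```text
30.5 [ 0.453085   -0.3232403   0.35454844] [-1.79967245e+02  4.01386843e-02 -1.07179581e+01]
flat (9769, array([ 452.8, -323.5,  150.4,   64.2,  169.2]), np.float64(189.9), array([ 458.4, -324.5,  189.8]))
roll (1435, array([ 478.2, -150.2,   59. ,   59. ,  112.1]), np.float64(65.6), array([ 478.9, -151.6,   65.4]))
scene (616, array([ 455. , -321.4,  152.3,   68. ,  169.4]), np.float64(191.0), array([ 459. , -319. ,  190.8])) (163, array([ 480.6, -148.4,   60.6,   56.3,   67.7]), np.float64(65.9), array([ 483.2, -144.8,   65.3]))
   pliers [657.6 258.6  19.2] [657.5 258.8  19.1]
   sd [383.4 204.8  23.8] [383.4 204.7  23.9]
   box [780.4 172.   52. ] [780.1 172.1  51.9]
   bottle [7.729e+02 4.000e-01 1.155e+02] [7.727e+02 2.000e-01 1.158e+02]
side (835, array([ 452.4, -323.2,  151.6,   69.5,  169.3]), np.float64(189.8), array([ 449.4, -327.1,  189.5])) (166, array([ 475.9, -150.8,   58.6,   58.1,   99.9]), np.float64(65.6), array([ 474.9, -154.2,   65. ]))
   pliers [651.5 248.4  18.4] [651.2 248.4  18.1]
   sd [374.1 192.   24. ] [374.3 192.2  23.7]
   box [765.8 158.2  50.4] [736.7 185.8  50.1]
   bottle [755.2 -19.  111.4] [764.8 -17.6 136.9]
```

```bash
python3 -c "
from station import bot; print(bot.job_done())"
```

```text
the job is handed in; nothing more can be done
None
```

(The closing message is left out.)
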